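# Roll the link strip home on the panel carrier

### The arm

A 6-joint arm with a two-finger parallel gripper is mounted at the origin on the work surface. World frame = base frame: x ahead of the robot, y to its left, z up, the work surface at z = 0. Lengths are in m, angles in rad, forces in N, time in s.
With the tool pointing down it reaches from about 0.35 to 0.875 m from the base axis. Payload 15.5 kg.
Tool frame: the origin (TCP) lies on the centre line of the jaws, within the pads' length; the fingertips stand 8 mm ahead of it and the grasp point (between the pads) lies 11 mm behind it (manip.finger_overhang is the z of the fingertips in the tool frame, in m); z points along the fingers, y is the line along which they close (so a half turn about z gives the same grasp; the last joint's range is limited). The gripper opens to 85 mm and grips with 20 to 120 N. Pads are 22 mm wide; open, the fingers measure 114 mm over their backs; the gripper's body (76 mm by 85 mm) begins 54 mm behind the grasp point. The pads swing forward as they close: fully open they stand 13 mm farther back than shut.
Start: joints at [-1.236, 0.494, 1.345, -0, 1.302, -0.096], TCP at [0.26, -0.568, 0.239] pointing down, gripper open.
Joint ranges: [-2.91, 2.91], [-0.82, 2.16], [0.22, 2.67], [-1.22, 4.37], [0.12, 2.79], [-3.08, 3.08]. Speed limits (rad/s): [1.89, 1.89, 2.57, 3.01, 3.01, 3.01].

### API

Orientations are given as [roll, pitch, yaw] about the fixed x, y, z axes, in that order (R = Rz(yaw) Ry(pitch) Rx(roll)).
In Python, from workcell import manip, eyes, ticket gives the robot as it stands.
- The arm moves only by the shell command python3 -m crank 'ROWS' [FORCE]. ROWS is JSON, one flat list of numbers, 7 for each row, row after row: the turn, a rotation vector about the world's x, y, z in degrees, then the shift along the world's x, y, z in mm, then the finger opening in mm, from 0 to 85.4. A call has exactly 8 rows; each row is the pose to reach, as a shift and turn from the pose commanded when the call began; what a row does not reach only later rows make up. A row lasts 1/8 s, in which the tool goes at most 62.5 mm and 10.7 degrees, less where a joint would pass 70% of its speed; a pose out of reach is approached as far as the arm can. A call with a gripper value outside its range is refused whole. The fingers move at their own pace and stop on an object; FORCE is the grip in N (left out, the last holds). Time passes only in rows, so rows that repeat a pose let the fingers close, or fill a call up. It gives the time, the measured TCP pose, the force, the opening and the grip force at its end, in the units of the state.
- manip.sense(): the state, without advancing time (a new reading comes with each control period).
- eyes.capture(name): name is "scene" or "top" or "wrist"; returns the picture (400x640x3 uint8, blue, green, red); there is no depth.
- eyes.camera_model(name): a dict with "vfov" (degrees; the focal length in pixels is half the picture's height over the tangent of half this angle, whatever the lens; pixels are square), "cx", "cy" (the principal point, pixels), "dist" ([k1, k2, p1, p2, k3] as OpenCV has them; the pictures are not rectified), "R" (3x3) and "t" (3): a world point X has camera coordinates R X + t; the wrist camera has in their place "hand_eye" (4x4, takes a point from camera to tool coordinates, whose origin is the TCP and whose axes are the flange's). Camera axes: x right, y down, z forward; pixel columns grow to the right and rows downward; lengths in m; the calibration is good to about 2 mm. A picture is of the moment at which its call begins: read the wrist's pose just before it. camera_model takes no time and is no camera call.
- ticket.sign_off(): hands the job in; it is judged then, once.
The state is a dict: "time": time; "joint_positions": joint angles; "joint_vel": joint speeds; "tau": joint torques, N m; "position": TCP position; "tcp_rot": TCP orientation; "ft_force": force on the tool from outside, world axes, zero at the start; "wrist_torque": the same for the moment, N m; "opening": finger opening in m; "gripper_force": force on a finger pad.
Only numpy, scipy, OpenCV 4.12 (cv2) and the standard library are available. Lean on these libraries where they do the work, as an engineer would, in place of code of your own. Each camera call takes 0.05 s, during which the arm holds its last target. There are 200 camera calls.

### The job

Take the hand roller out of its stand and roll its wheel along the green strip on the carrier with firm, even pressure until all six links are fully home, flush with the rims. Press only with the roller, never with more than 22 N or the panel cracks. Then put the roller back upright in its stand, and leave everything else on the bench where it is.

Things in the scene. Friction and masses are not known exactly. Their poses are not given: they have to be found in the camera images.
- jig: Fixture bolted to the bench: aluminium base plate 170 x 250 x 16 mm; origin: centre of its underside; z up, y its long axis. On posts it bears a white carrier (150 x 226 mm) with a black circuit panel (parts under 8 mm tall above the rims, 25 mm or more from the strip's centre line). Along the carrier's -x side, parallel to y, lies the green edge strip.
- strip_mid (a point): Nominal middle of the green strip, on the jig at x = -48, y = 0, z = 59 mm: six rigid links in a row in a channel, each 28 x 28 mm, from y = -84 to +84 mm. A link stands 4 mm proud of the white rims beside it; home, it is flush with them. Exact height unknown: see strip_end.
- strip_end (a point): Nominal end of the strip at y = +84 mm (jig frame). The carrier is shimmed: the true flush level at y = 0 is anywhere from 8 mm below to 8 mm above strip_mid's height, and slants along y by up to 0.025 rad either way (2 mm at the ends). No reading tells this: find it by touch. The carrier does not give under load.
- clip0 (a joint): Green strip link 0, centred at jig y = -70 mm: how far it has been pressed in, m; 0 = 4 mm proud, 0.004 = fully home (flush). It needs a downward push of 10 to 12 N to sink, moves at some 50 mm/s under 3 N more than that, and stays where it is left.
- clip1 (a joint): Green strip link 1, centred at jig y = -42 mm: how far it has been pressed in, m; 0 = 4 mm proud, 0.004 = fully home (flush). It needs a downward push of 10 to 12 N to sink, moves at some 50 mm/s under 3 N more than that, and stays where it is left.
- clip2 (a joint): Green strip link 2, centred at jig y = -14 mm: how far it has been pressed in, m; 0 = 4 mm proud, 0.004 = fully home (flush). It needs a downward push of 10 to 12 N to sink, moves at some 50 mm/s under 3 N more than that, and stays where it is left.
- clip3 (a joint): Green strip link 3, centred at jig y = 14 mm: how far it has been pressed in, m; 0 = 4 mm proud, 0.004 = fully home (flush). It needs a downward push of 10 to 12 N to sink, moves at some 50 mm/s under 3 N more than that, and stays where it is left.
- clip4 (a joint): Green strip link 4, centred at jig y = 42 mm: how far it has been pressed in, m; 0 = 4 mm proud, 0.004 = fully home (flush). It needs a downward push of 10 to 12 N to sink, moves at some 50 mm/s under 3 N more than that, and stays where it is left.
- clip5 (a joint): Green strip link 5, centred at jig y = 70 mm: how far it has been pressed in, m; 0 = 4 mm proud, 0.004 = fully home (flush). It needs a downward push of 10 to 12 N to sink, moves at some 50 mm/s under 3 N more than that, and stays where it is left.
- roller: Hand roller, about 0.3 kg, upright in its stand. Origin: lowest point of the orange wheel, spring relaxed; z up through the handle, y along the axle (it rolls along x). Wheel 36 mm in diameter, 22 mm wide; black guard plate 64 x 64 mm, z = 58 to 64 mm. The fork is sprung in the handle: it gives from 6 N on, 0.25 mm per N, for 6 mm.
- roller_grip (a point): Middle of the roller's blue handle, 90 mm above the roller's origin: square 30 x 30 mm, from z = 64 to 118 mm, faces square to the roller's x and y. Gripped from above; grip with 60 N or more so that it does not slip.
- wheel (a joint): Turn of the roller's wheel about its axle since the start, rad (18 mm of travel per rad); it turns freely either way.
- stand: Grey stand screwed to the bench: square upright tube, outside 60 x 60, inside 48 x 48, 62 mm high, open above; foot 100 x 100 x 6 mm. Origin: centre of its underside, sides square to x and y. The roller hangs with wheel and fork inside (36 mm along its x, 34 mm along its y), guard plate on the rim, axes along the stand's, either way round.
- stand_rest (a point): Point on the stand's axis, 4 mm above the bench: where the roller's origin is when it is put away.
- link_tray: White tray of spare green links, 110 x 110 x 28 mm, loose. Origin: centre of its underside.
- board_stack: Stack of black circuit panels, 120 x 160 x 70 mm, loose. Origin: centre of its underside.
- tester: Flat black tester with a blue screen, 70 x 130 x 22 mm, loose. Origin: centre of its underside.
- pliers: Red-handled pliers lying flat, 155 x 66 x 15 mm, loose. Origin: near the pivot, on the bench.
- driver: Screwdriver lying on the bench beside the jig, about 200 mm long and 30 mm thick, loose.
- spare_board: Spare circuit panel lying flat, 100 x 150 x 5 mm, loose. Origin: centre of its underside.
- foam_tray: White foam tray, 160 x 120 x 50 mm, loose. Origin: centre of its underside.
Mind the look-alikes: they are no part of the job. Of the things that look like the roller, the smaller one is meant. Several things have the shape of the stand; the one meant has the colours described above.

How it is judged:
On the way, in this order (a step that is already met when the one before it is completed fails the run):
1. the roller is lifted clear of its stand (height (world z) of roller above 0.06 m), for 0.1 s.
2. the wheel, pressed on the strip, has rolled at least 3 rad (54 mm) net one way (contact force between roller and jig above 3 N and (value of joint wheel above 3 rad or value of joint wheel below -3 rad)), for 0.05 s.
3. all six links are home to 1.5 mm (value of joint each of clip0, clip1, clip2, clip3, clip4, clip5 above 0.0025 m), for 0.2 s.
At the end, for the whole second after the job is handed in: All six links are pressed in to within 1.5 mm of flush; the roller is upright (within 0.1 rad) and at rest in its stand, guard plate on the rim (origin within 10 mm sideways and 4 mm in height of its resting point), released (all of step 3 and horizontal distance between roller and stand_rest below 0.01 m and z of roller in the frame of stand_rest below 0.004 m and angle between roller's own z axis and vertical below 0.1 rad and linear speed of roller below 0.02 m/s); the robot touches nothing.
It fails at once if the roller presses the fixture with more than 22 N (contact force between roller and jig above 22 N).
It fails at once if the robot itself touches the fixture (over 1 N) (contact force between any of the fingers, the arm and jig above 1 N).
It fails at once if another thing on the bench is shifted by more than 15 mm (distance of any of link_tray, board_stack, tester, pliers, driver, spare_board, foam_tray from where it was at the start of the episode above 0.015 m).
It also fails if it takes over 72 s, if anything falls off the work surface, if the arm or the gripper's body presses on something with over 40 N, if the wrist force passes 120 N, or if a joint passes its speed limit or range.

## Working session

There is one attempt and no reset: what is moved stays moved. The work goes in short steps, Python scripts to look and compute and a shell command to move; the robot and the scene stay as the last step left them, time stands still between calls to the robot, and variables do not carry over. Pictures are saved under pics/ and viewed, at most 10 in all, crops included, and the job is handed in when it is done.

```bash
mkdir -p pics
python3 - <<'E'
from workcell import manip, eyes, ticket
import cv2,json
print(manip.sense())
for n in("scene","top"):
    cv2.imwrite(f"pics/{n}0.png",eyes.capture(n)); print(n,eyes.camera_model(n))
print(eyes.camera_model("wrist"))
E
```

```text
{'time': 0.0, 'joint_positions': array([-1.23652782e+00,  4.94200634e-01,  1.34613885e+00, -2.68932703e-05,
        1.30252095e+00, -9.54998145e-02]), 'joint_vel': array([ 0.00053546,  0.00041121,  0.00158682, -0.0005951 , -0.00041665,
       -0.00010851]), 'tau': array([-2.06593133e-03, -8.82145071e+01, -3.83874464e+01, -5.47922609e-04,
        9.89775639e-03, -6.23824099e-05]), 'position': array([ 0.2602885 , -0.56782233,  0.23868679]), 'tcp_rot': array([-3.14032818e+00, -9.50842808e-05,  4.29775406e-01]), 'ft_force': array([ 0.34877804, -0.18681225, -0.32490963]), 'wrist_torque': array([-0.03860819, -0.01431597,  0.03177105]), 'gripper_force': 0.0, 'opening': 0.08507814783915822}
scene {'vfov': 50.353808049424856, 'cx': 317.3231625362947, 'cy': 195.3594760890772, 'dist': array([0.0188265, 0.       , 0.       , 0.       , 0.       ]), 'R': array([[ 0.10681453,  0.9942541 ,  0.00703141],
       [ 0.59684235, -0.05846063, -0.80022595],
       [-0.79521687,  0.0896724 , -0.59965739]]), 't': array([-0.06857697, -0.28392256,  1.85349373])}
top {'vfov': 45.990789674062356, 'cx': 326.0603417257225, 'cy': 205.23102898276701, 'dist': array([-0.03487852,  0.        ,  0.        ,  0.        ,  0.        ]), 'R': array([[-0.01322316, -0.99977121, -0.01681308],
       [-0.99025858,  0.01542453, -0.1383836 ],
       [ 0.13861127,  0.01481943, -0.99023598]]), 't': array([0.02009437, 0.59031817, 1.6265283 ])}
{'vfov': 71.05688577427838, 'cx': 317.40113064040634, 'cy': 199.8024390742865, 'dist': array([-0.0075669,  0.       ,  0.       ,  0.       ,  0.       ]), 'hand_eye': array([[-3.75211415e-04, -9.51264730e-01, -3.08375213e-01,
         7.97037016e-02],
       [ 9.99999511e-01, -7.47059400e-05, -9.86285838e-04,
         7.48214950e-04],
       [ 9.15181472e-04, -3.08375432e-01,  9.51264293e-01,
        -1.34588918e-01],
       [ 0.00000000e+00,  0.00000000e+00,  0.00000000e+00,
         1.00000000e+00]])}
```

View pics/top0.png

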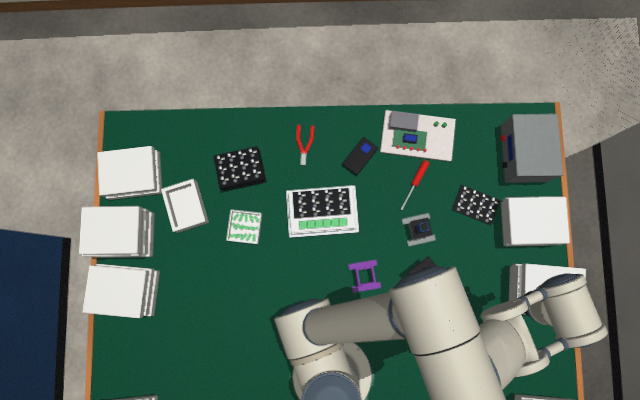

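View pics/scene0.png

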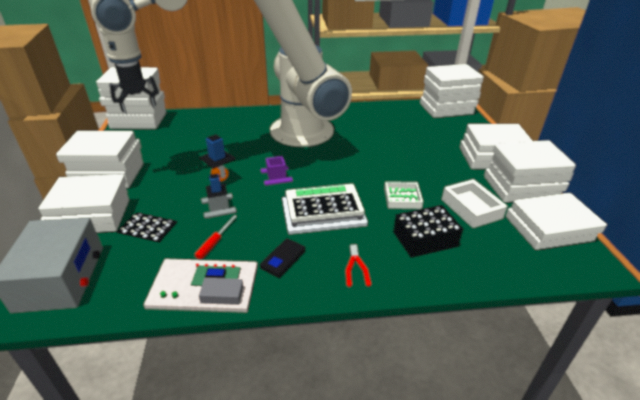

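Run:
```python
import cv2,numpy as np
t=cv2.imread("pics/top0.png");s=cv2.imread("pics/scene0.png")
a=cv2.resize(t[170:290,270:450],None,fx=4.4,fy=4.4,interpolation=cv2.INTER_CUBIC)  # 792x528
cv2.imwrite("pics/a.png",a)
cv2.imwrite("pics/b.png",cv2.resize(s[125:225,170:300],None,fx=6,fy=6,interpolation=cv2.INTER_CUBIC))
```

```text
(no output)
```

View pics/a.png

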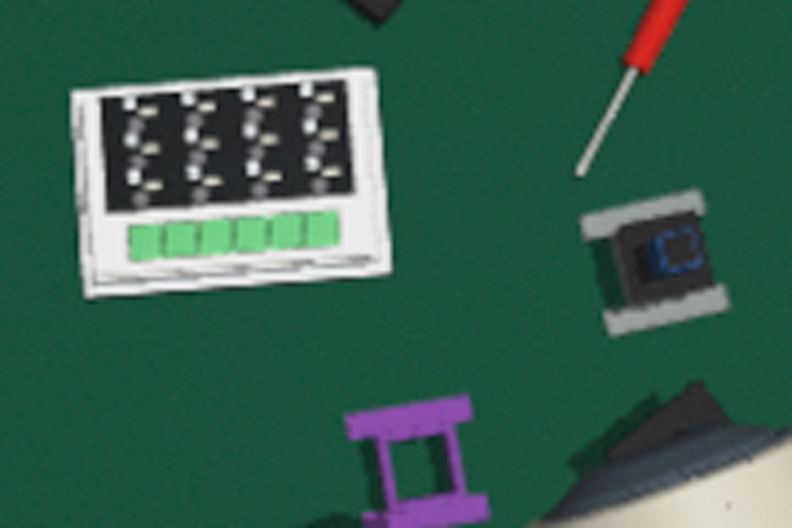

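View pics/b.png

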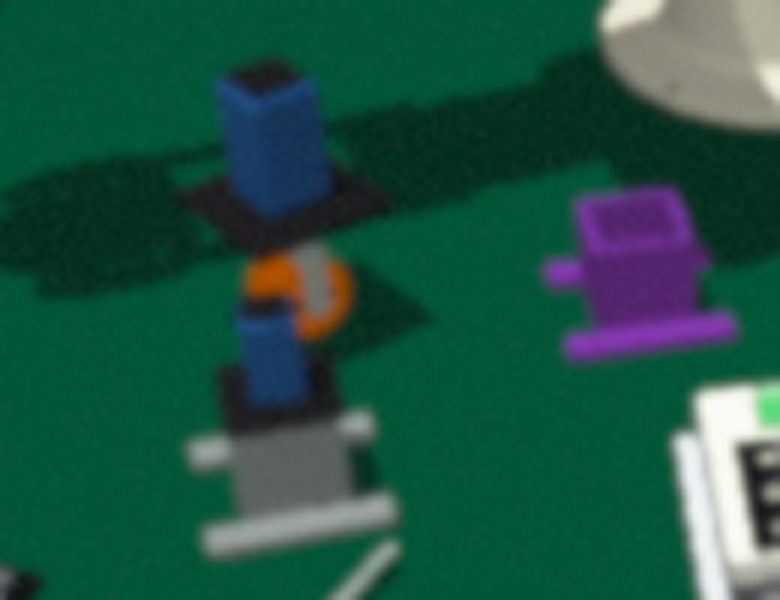

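```bash
cat > h.py <<'E'
import numpy as np,cv2
from workcell import manip, eyes
from scipy.spatial.transform import Rotation as R
def ray(name,px,z,pose=None):
    m=eyes.camera_model(name);f=200/np.tan(np.radians(m['vfov']/2))
    K=np.array([[f,0,m['cx']],[0,f,m['cy']],[0,0,1]])
    u=cv2.undistortPoints(np.array(px,float).reshape(-1,1,2),K,m['dist']).reshape(-1,2)
    d=np.c_[u,np.ones(len(u))]
    if name=='wrist':
        p,r=pose;H=m['hand_eye'];Rw=R.from_euler('xyz',r).as_matrix()
        c=p+Rw@H[:3,3];d=d@(Rw@H[:3,:3]).T
    else: c=-m['R'].T@m['t'];d=d@m['R']
    return c+d*((np.asarray(z)-c[2])/d[:,2])[:,None]
def rect(P):
    "centre, directions of edge 01 and 12 (deg), lengths"
    e=(P[1]-P[0]+P[2]-P[3])/2;g=(P[2]-P[1]+P[3]-P[0])/2
    return P.mean(0).round(4),[round(np.degrees(np.arctan2(v[1],v[0])),1) for v in(e,g)],[round(np.linalg.norm(v),4) for v in(e,g)]
E
python3 - <<'E'
from h import *
A=lambda L:np.array(L)/4.4+[270-.4,170-.4]
for n,L,z in [("plate",[(610,228),(700,210),(716,288),(630,305)],.068),("foot",[(580,215),(703,190),(730,305),(608,335)],.006),
 ("handle",[(655,238),(693,229),(700,264),(664,273)],.122),
 ("strip",[(130,227),(337,211),(340,246),(131,262)],.063),("base",[(72,92),(376,69),(391,272),(87,298)],.04)]:
    print(n,rect(ray("top",A(L),np.full(4,z))))
E
```

```text
plate (array([ 0.5018, -0.3137,  0.068 ]), [np.float64(-79.7), np.float64(-169.2)], [np.float64(0.0707), np.float64(0.0623)])
foot (array([ 0.5046, -0.318 ,  0.006 ]), [np.float64(-78.3), np.float64(-169.1)], [np.float64(0.1027), np.float64(0.098)])
handle (array([ 0.502 , -0.3146,  0.122 ]), [np.float64(-77.2), np.float64(-169.5)], [np.float64(0.0291), np.float64(0.0272)])
strip (array([0.5241, 0.0231, 0.063 ]), [np.float64(-86.4), np.float64(-177.5)], [np.float64(0.1647), np.float64(0.0278)])
base (array([0.5704, 0.0256, 0.04  ]), [np.float64(-86.2), np.float64(-176.5)], [np.float64(0.2452), np.float64(0.1662)])
```

Run:
```python
from h import *
B=lambda L:np.array(L)/6+[170-.4,125-.4]
print(ray("scene",B([(305,338),(325,205),(265,210)]),[0,0.1,.11]))
for z in (.16,.18,.2,.22): print(z,ray("scene",B([(268,72)]),[z]))
```

```text
[[ 0.356719   -0.32194208  0.        ]
 [ 0.36853879 -0.2969417   0.1       ]
 [ 0.38708779 -0.32798485  0.11      ]]
0.16 [[ 0.31731566 -0.32531687  0.16      ]]
0.18 [[ 0.35411213 -0.31950254  0.18      ]]
0.2 [[ 0.3909086  -0.31368821  0.2       ]]
0.22 [[ 0.42770506 -0.30787388  0.22      ]]
```

```bash
python3 -m crank '[0,0,-2,30,32,0,85, 0,0,-4,60,64,0,85, 0,0,-6,90,96,0,85, 0,0,-8,121,127,0,85, 0,0,-10,151,158,0,85, 0,0,-12,181,190,0,85, 0,0,-13.6,212,222,0,85, 0,0,-13.6,242,253,0,85]' 80
python3 - <<'E'
from workcell import manip,eyes
import cv2
s=manip.sense();print(s['position'],s['tcp_rot'],s['time'])
cv2.imwrite("pics/w1.png",eyes.capture("wrist"))
cv2.imwrite("pics/t1.png",eyes.capture("top"))
E
```

```text
time: 1.1
position: [0.5032, -0.3139, 0.2391]
tcp_rot: [-3.141, 0.0, 0.192]
ft_force: [-0.2, -0.7, -0.2]
opening: 0.0853
gripper_force: 0.0
[ 0.50321042 -0.31388595  0.23905562] [-3.14127170e+00  3.49551488e-04  1.92041025e-01] 1.1
```

View pics/w1.png

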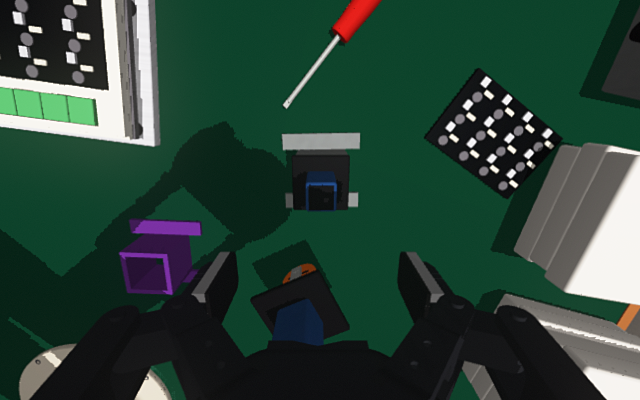

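Run:
```python
from h import *
s=manip.sense();p=(s['position'],s['tcp_rot'])
for L,z in [([(307,184),(336,184),(337,210),(307,210)],.122),([(292,155),(349,155),(348,210),(294,210)],.068)]:
    print(rect(ray("wrist",L,np.full(4,z),p)))
print(ray("wrist",[(283,135),(359,134),(321,312)],[.006,.006,.185],p))
```

```text
(array([ 0.5063, -0.3163,  0.122 ]), [np.float64(-78.8), np.float64(-167.5)], [np.float64(0.0278), np.float64(0.0257)])
(array([ 0.5056, -0.316 ,  0.068 ]), [np.float64(-78.8), np.float64(-168.1)], [np.float64(0.0624), np.float64(0.0638)])
[[ 0.54328945 -0.25956134  0.006     ]
 [ 0.56345713 -0.35498843  0.006     ]
 [ 0.42934524 -0.33043247  0.185     ]]
```

```bash
python3 -m crank '[0,0,0.4,1,-1,-30,85, 0,0,0.4,2,-2,-65,85, 0,0,0.4,2,-2,-100,85, 0,0,0.4,2,-2,-130,85, 0,0,0.4,2,-2,-153,85, 0,0,0.4,2,-2,-153,85, 0,0,0.4,2,-2,-153,25, 0,0,0.4,2,-2,-153,25]' 80
python3 -m crank '[0,0,0,0,0,0,25, 0,0,0,0,0,0,25, 0,0,0,0,0,0,25, 0,0,0,0,0,0,25, 0,0,0,0,0,0,25, 0,0,0,0,0,0,25, 0,0,0,0,0,0,25, 0,0,0,0,0,0,25]' 80
```

```text
time: 2.2
position: [0.5049, -0.3176, 0.0874]
tcp_rot: [3.14, -0.001, 0.199]
ft_force: [-0.1, 0.8, 0.8]
opening: 0.0512
gripper_force: 0.0
time: 3.2
position: [0.5047, -0.3174, 0.0872]
tcp_rot: [3.141, -0.001, 0.199]
ft_force: [-1.3, 0.2, 7.7]
opening: 0.0288
gripper_force: 79.4
```

```bash
python3 -m crank '[0,0,0,0,0,10,25, 0,0,0,0,0,30,25, 0,0,0,0,0,55,25, 0,0,0,0,0,80,25, 0,0,0,0,0,105,25, 0,0,0,0,0,130,25, 0,0,0,0,0,150,25, 0,0,0,0,0,150,25]' 100
python3 - <<'E'
from workcell import manip,eyes
import cv2,numpy as np
a=eyes.capture("scene")[90:210,150:290];b=eyes.capture("wrist")
cv2.imwrite("pics/s2.png",np.hstack([cv2.resize(a,None,fx=3,fy=3,interpolation=2),cv2.resize(b[40:400,130:510],(380,360))]))
E
```

```text
time: 4.2
position: [0.5049, -0.3175, 0.2379]
tcp_rot: [3.139, -0.002, 0.199]
ft_force: [0.2, 0.3, -2.6]
opening: 0.0293
gripper_force: 98.8
```

View pics/s2.png

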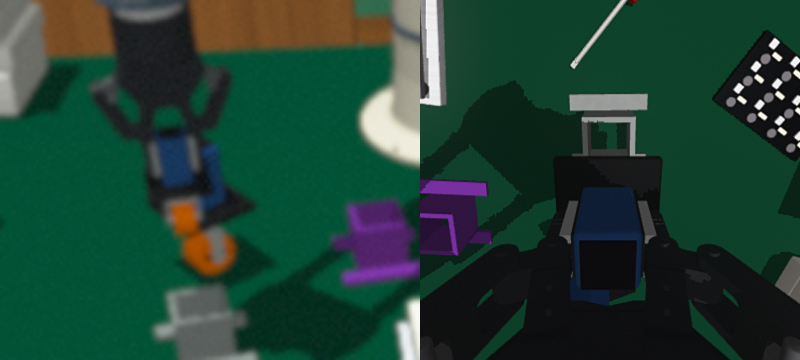

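Run:
```python
from workcell import manip,eyes
import cv2,numpy as np
a=eyes.capture("scene")[125:185,190:240]
cv2.imwrite("pics/s3.png",cv2.resize(a,None,fx=10,fy=10,interpolation=2))
```

```text
(no output)
```

View pics/s3.png

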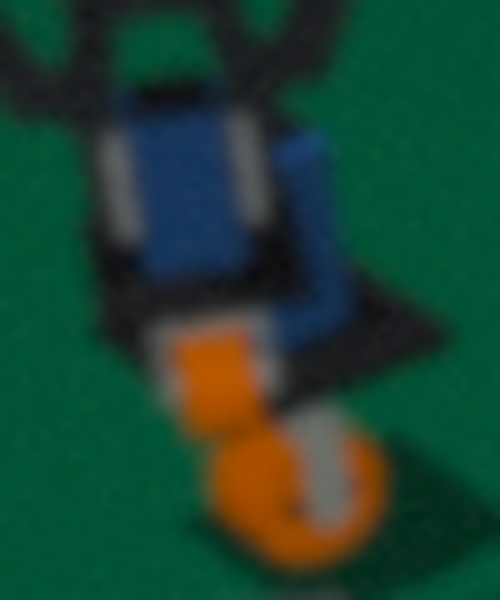

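```bash
python3 -m crank '[0,0,10.2,2,42,0,25, 0,0,20.5,5,85,0,25, 0,0,30.8,7,127,0,25, 0,0,41,10,170,0,25, 0,0,51.3,12,212,0,25, 0,0,61.6,15,255,0,25, 0,0,71.8,17,298,0,25, 0,0,82.1,19,340,0,25]' 100
python3 - <<'E'
from workcell import manip,eyes
import cv2,numpy as np
s=manip.sense();print(s['position'],s['tcp_rot'],s['joint_positions'])
cv2.imwrite("pics/w4.png",eyes.capture("wrist"))
np.save("p4.npy",np.array([s['position'],s['tcp_rot']]))
E
```

```text
time: 5.35
position: [0.5228, 0.0243, 0.2354]
tcp_rot: [-3.14, -0.0, 1.638]
ft_force: [0.3, 0.5, -1.8]
opening: 0.0291
gripper_force: 99.4
[0.52284734 0.02430792 0.2353675 ] [-3.14001334e+00 -2.67888859e-04  1.63820325e+00] [-6.76909523e-02  3.56390173e-01  1.59811496e+00  5.68323160e-05
  1.18868853e+00 -1.35119324e-01]
```

View pics/w4.png

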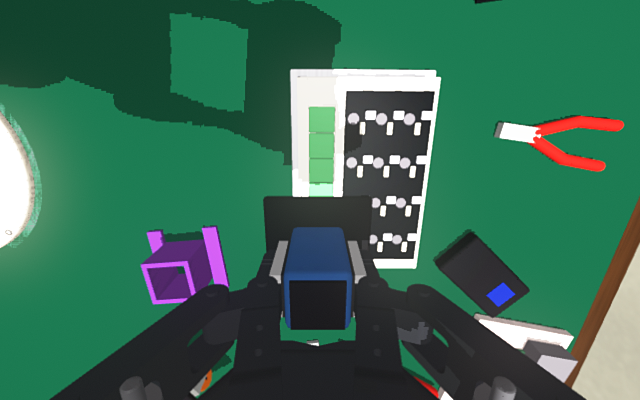

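Run:
```python
from h import *
p=np.load("p4.npy");print(np.degrees(p[1]))
for z in(.055,.063,.071):
    P=ray("wrist",[(309,107),(335,107),(309.5,182),(334.5,182)],np.full(4,z),p)
    a,b=(P[0]+P[1])/2,(P[2]+P[3])/2;v=a-b
    print(z,a,b,np.degrees(np.arctan2(v[1],v[0])),np.linalg.norm(P[1]-P[0]),np.linalg.norm(v), a-v/np.linalg.norm(v)*.084)
```

```text
[-1.79909512e+02 -1.53489010e-02  9.38621324e+01]
0.055 [0.52275582 0.10550497 0.055     ] [0.5286942  0.02320218 0.055     ] 94.12689962909049 0.027774840188055858 0.08251674381908276 [0.52880094 0.02172277 0.055     ]
0.063 [0.52265197 0.10543428 0.063     ] [0.52843952 0.02522187 0.063     ] 94.12689962909053 0.02706939712283615 0.08042093105121277 [0.52869709 0.02165208 0.063     ]
0.071 [0.52254812 0.10536359 0.071     ] [0.52818484 0.02724156 0.071     ] 94.12689962909052 0.026363954057616552 0.07832511828334275 [0.52859324 0.02158139 0.071     ]
```

```bash
python3 -m crank '[0,0,0,0,0,0,25, 0,0,0,0,0,0,25, 0,0,0,0,0,0,25, 0,0,0,0,0,0,25, 0,0,0,0,0,0,25, 0,0,0,0,0,0,25, 0,0,0,0,0,0,25, 0,0,0,0,0,0,25]' 100
python3 - <<'E'
from h import *
s=manip.sense();p=(s['position'],s['tcp_rot']);print(p,s['ft_force'])
im=eyes.capture("wrist").astype(int);cv2.imwrite("pics/w5.png",im)
m=((im[...,1]-im[...,2]>40)&(im[...,1]>im[...,0]+20)).astype(np.uint8);m[:, :298]=0;m[:,345:]=0;m[:95]=0;m[180:]=0
ys=np.arange(108,180,4);L=[];
for y in ys:
    x=np.nonzero(m[y])[0]
    if len(x): L.append((y,x.min(),x.max()));
print(L, np.nonzero(m[:,322])[0][:3])
L=np.array(L);L=L[(L[:,2]-L[:,1]>20)&(L[:,2]-L[:,1]<32)]
P=ray("wrist",np.c_[(L[:,1]+L[:,2])/2,L[:,0]],np.full(len(L),.063),p)
c=np.polyfit(P[:,1],P[:,0],1);print(np.polyval(c,[-.06,.022,.105]),np.degrees(np.arctan2(1,c[0])))
E
```

```text
time: 6.4
position: [0.5234, 0.0229, 0.2363]
tcp_rot: [3.142, 0.0, 1.632]
ft_force: [-0.1, 0.6, -2.8]
opening: 0.0287
gripper_force: 99.4
(array([0.52344402, 0.02285399, 0.23629599]), array([3.14156963e+00, 1.56050758e-05, 1.63233073e+00])) [-0.10967314  0.64945561 -2.79356973]
[(np.int64(108), np.int64(308), np.int64(333)), (np.int64(112), np.int64(308), np.int64(333)), (np.int64(116), np.int64(308), np.int64(333)), (np.int64(120), np.int64(308), np.int64(332)), (np.int64(124), np.int64(308), np.int64(333)), (np.int64(128), np.int64(308), np.int64(332)), (np.int64(132), np.int64(309), np.int64(332)), (np.int64(136), np.int64(308), np.int64(332)), (np.int64(140), np.int64(308), np.int64(332)), (np.int64(144), np.int64(308), np.int64(332)), (np.int64(148), np.int64(308), np.int64(332)), (np.int64(152), np.int64(308), np.int64(332)), (np.int64(156), np.int64(309), np.int64(331)), (np.int64(160), np.int64(308), np.int64(332)), (np.int64(164), np.int64(308), np.int64(332)), (np.int64(168), np.int64(309), np.int64(332)), (np.int64(172), np.int64(309), np.int64(332)), (np.int64(176), np.int64(309), np.int64(332))] [105 106 107]
[0.5325137  0.52736306 0.52214961] 93.59417691540615[ WARN:0@1.187] global loadsave.cpp:1063 imwrite_ Unsupported depth image for selected encoder is fallbacked to CV_8U.
```

```bash
python3 -m crank '[0,0,0,2,-20,0,25, 0,0,0,4,-40,0,25, 0,0,0,6,-60,-10,25, 0,0,0,7,-71,-28,25, 0,0,0,7,-71,-46,25, 0,0,0,7,-71,-62,25, 0,0,0,7,-71,-76,25, 0,0,0,7,-71,-76,25]' 100
python3 -m crank '[0,0,0,0,0,0,25, 0,0,0,0,0,0,25, 0,0,0,0,0,0,25, 0,0,0,0,0,-1,25, 0,0,0,0,0,-2,25, 0,0,0,0,0,-3,25, 0,0,0,0,0,-4,25, 0,0,0,0,0,-5,25]' 100
python3 - <<'E'
from workcell import eyes
import cv2,numpy as np
a=eyes.capture("wrist")[20:320,200:460];b=eyes.capture("scene")[150:240,270:380]
cv2.imwrite("pics/w6.png",np.hstack([cv2.resize(a,(390,450)),cv2.resize(b,(400,450),interpolation=2)]))
E
```

```text
time: 7.45
position: [0.5298, -0.0484, 0.1592]
tcp_rot: [-3.14, -0.001, 1.632]
ft_force: [0.8, -0.3, -2.5]
opening: 0.0288
gripper_force: 99.4
time: 8.45
position: [0.5304, -0.0482, 0.1552]
tcp_rot: [-3.141, -0.0, 1.632]
ft_force: [0.4, -0.2, -3.5]
opening: 0.029
gripper_force: 99.4
```

View pics/w6.png

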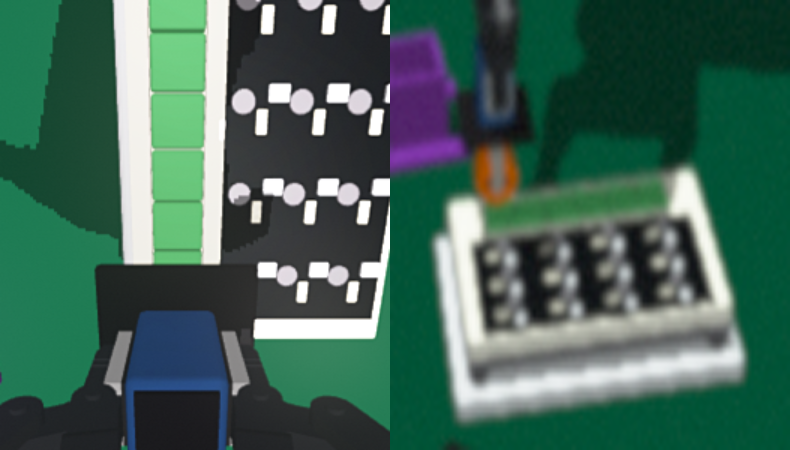

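```bash
python3 -m crank '[0,0,0,0,0,-0.7,25, 0,0,0,0,0,-1.4,25, 0,0,0,0,0,-2.1,25, 0,0,0,0,0,-2.8,25, 0,0,0,0,0,-3.5,25, 0,0,0,0,0,-4.2,25, 0,0,0,0,0,-5,25, 0,0,0,0,0,-5,25]' 100
```

```text
time: 9.55
position: [0.5304, -0.0482, 0.1502]
tcp_rot: [-3.141, -0.0, 1.632]
ft_force: [0.3, -0.0, -2.4]
opening: 0.0287
gripper_force: 99.4
```

```bash
python3 -m crank '[0,0,0,0,0,-0.7,25, 0,0,0,0,0,-1.4,25, 0,0,0,0,0,-2.1,25, 0,0,0,0,0,-2.8,25, 0,0,0,0,0,-3.5,25, 0,0,0,0,0,-4.2,25, 0,0,0,0,0,-5,25, 0,0,0,0,0,-5,25]' 100
```

```text
time: 10.55
position: [0.5304, -0.0482, 0.1452]
tcp_rot: [-3.142, -0.0, 1.632]
ft_force: [-0.8, 0.4, -3.5]
opening: 0.0289
gripper_force: 99.4
```

```bash
python3 -m crank '[0,0,0,0,0,-0.7,25, 0,0,0,0,0,-1.4,25, 0,0,0,0,0,-2.1,25, 0,0,0,0,0,-2.8,25, 0,0,0,0,0,-3.5,25, 0,0,0,0,0,-4.2,25, 0,0,0,0,0,-5,25, 0,0,0,0,0,-5,25]' 100
```

```text
time: 11.55
position: [0.5305, -0.0482, 0.1405]
tcp_rot: [3.141, 0.0, 1.632]
ft_force: [-0.4, 0.1, 1.4]
opening: 0.0287
gripper_force: 100.1
```

```bash
python3 -m crank '[0,0,0,0,0,-0.5,25, 0,0,0,0,0,-1,25, 0,0,0,0,0,-1.5,25, 0,0,0,0,0,-2,25, 0,0,0,0,0,-2.5,25, 0,0,0,0,0,-3,25, 0,0,0,0,0,-3,25, 0,0,0,0,0,-3,25]' 100
```

```text
time: 12.55
position: [0.5306, -0.0482, 0.1376]
tcp_rot: [3.141, 0.0, 1.632]
ft_force: [-2.1, -0.4, 7.4]
opening: 0.0291
gripper_force: 100.7
```

```bash
python3 -m crank '[0,0,0,-0.2,3.5,0,25, 0,0,0,-0.4,7,0,25, 0,0,0,-0.7,10.5,0,25, 0,0,0,-0.9,14,0,25, 0,0,0,-1.1,17.5,0,25, 0,0,0,-1.3,21,0,25, 0,0,0,-1.5,24.5,0,25, 0,0,0,-1.8,28,0,25]' 100
```

```text
time: 13.55
position: [0.5288, -0.0201, 0.1376]
tcp_rot: [3.141, 0.0, 1.632]
ft_force: [-1.1, -0.9, 6.9]
opening: 0.0291
gripper_force: 100.7
```

```bash
python3 -m crank '[0,0,0,-0.3,5,0,25, 0,0,0,-0.6,10,0,25, 0,0,0,-0.9,15,0,25, 0,0,0,-1.3,20,0,25, 0,0,0,-1.6,25,0,25, 0,0,0,-1.9,30,0,25, 0,0,0,-2.2,35,0,25, 0,0,0,-2.5,40,0,25]' 100
```

```text
time: 14.55
position: [0.5265, 0.0198, 0.1378]
tcp_rot: [3.141, 0.0, 1.632]
ft_force: [-1.4, -4.2, 8.6]
opening: 0.0293
gripper_force: 100.8
```

```bash
python3 -m crank '[0,0,0,-0.3,5,0,25, 0,0,0,-0.6,10,0,25, 0,0,0,-0.9,15,0,25, 0,0,0,-1.3,20,0,25, 0,0,0,-1.6,25,0,25, 0,0,0,-1.9,30,0,25, 0,0,0,-2.2,35,0,25, 0,0,0,-2.5,40,0,25]' 100
```

```text
time: 15.55
position: [0.5241, 0.0599, 0.1377]
tcp_rot: [3.14, 0.0, 1.632]
ft_force: [-1.8, -1.6, 7.1]
opening: 0.0289
gripper_force: 100.7
```

```bash
python3 -m crank '[0,0,0,-0.3,5,0,25, 0,0,0,-0.6,10,0,25, 0,0,0,-0.9,15,0,25, 0,0,0,-1.3,20,0,25, 0,0,0,-1.6,25,0,25, 0,0,0,-1.9,30,0,25, 0,0,0,-2,32,0,25, 0,0,0,-2,32,0,25]' 100
```

```text
time: 16.55
position: [0.5221, 0.0921, 0.1377]
tcp_rot: [3.14, -0.0, 1.633]
ft_force: [-0.3, 0.3, 7.5]
opening: 0.0293
gripper_force: 100.7
```

```bash
python3 -m crank '[0,0,0,0,0,-0.4,25, 0,0,0,0,0,-0.8,25, 0,0,0,0,0,-1.2,25, 0,0,0,0,0,-1.6,25, 0,0,0,0,0,-2,25, 0,0,0,0,0,-2,25, 0,0,0,0,0,-2,25, 0,0,0,0,0,-2,25]' 100
```

```text
time: 17.55
position: [0.5222, 0.0919, 0.1358]
tcp_rot: [3.14, -0.0, 1.632]
ft_force: [-0.2, -0.4, 8.4]
opening: 0.0291
gripper_force: 100.8
```

```bash
python3 -m crank '[0,0,0,0,0,-0.3,25, 0,0,0,0,0,-0.6,25, 0,0,0,0,0,-0.9,25, 0,0,0,0,0,-1.2,25, 0,0,0,0,0,-1.5,25, 0,0,0,0,0,-1.5,25, 0,0,0,0,0,-1.5,25, 0,0,0,0,0,-1.5,25]' 100
```

```text
time: 18.55
position: [0.5222, 0.0919, 0.1345]
tcp_rot: [3.14, -0.0, 1.632]
ft_force: [-2.5, 1.1, 13.1]
opening: 0.0291
gripper_force: 100.9
```

```bash
python3 -m crank '[0,0,0,0.2,-3.5,0.3,25, 0,0,0,0.4,-7,0.3,25, 0,0,0,0.7,-10.5,0.3,25, 0,0,0,0.9,-14,0.3,25, 0,0,0,1.1,-17.5,0.3,25, 0,0,0,1.3,-21,0.3,25, 0,0,0,1.5,-24.5,0.3,25, 0,0,0,1.8,-28,0.3,25]' 100
```

```text
time: 19.55
position: [0.5239, 0.0638, 0.1347]
tcp_rot: [3.14, -0.0, 1.632]
ft_force: [-2.1, -0.1, 12.5]
opening: 0.029
gripper_force: 101.1
```

```bash
python3 -m crank '[0,0,0,0.2,-3.5,0,25, 0,0,0,0.4,-7,0,25, 0,0,0,0.7,-10.5,0,25, 0,0,0,0.9,-14,0,25, 0,0,0,1.1,-17.5,0,25, 0,0,0,1.3,-21,0,25, 0,0,0,1.5,-24.5,0,25, 0,0,0,1.8,-28,0,25]' 100
```

```text
time: 20.55
position: [0.5257, 0.0357, 0.1347]
tcp_rot: [3.14, 0.0, 1.632]
ft_force: [-2.4, -0.5, 11.0]
opening: 0.029
gripper_force: 101.1
```

```bash
python3 -m crank '[0,0,0,0.2,-3.5,0,25, 0,0,0,0.4,-7,0,25, 0,0,0,0.7,-10.5,0,25, 0,0,0,0.9,-14,0,25, 0,0,0,1.1,-17.5,0,25, 0,0,0,1.3,-21,0,25, 0,0,0,1.5,-24.5,0,25, 0,0,0,1.8,-28,0,25]' 100
```

```text
time: 21.55
position: [0.5275, 0.0077, 0.1346]
tcp_rot: [3.14, 0.0, 1.632]
ft_force: [-2.3, 0.6, 10.5]
opening: 0.0292
gripper_force: 101.1
```

```bash
python3 -m crank '[0,0,0,0.2,-3.5,-0.2,25, 0,0,0,0.4,-7,-0.4,25, 0,0,0,0.7,-10.5,-0.5,25, 0,0,0,0.9,-14,-0.6,25, 0,0,0,1.1,-17.5,-0.6,25, 0,0,0,1.3,-21,-0.6,25, 0,0,0,1.5,-24.5,-0.6,25, 0,0,0,1.8,-28,-0.6,25]' 100
```

```text
time: 22.55
position: [0.5292, -0.0203, 0.1341]
tcp_rot: [3.14, 0.0, 1.632]
ft_force: [-2.3, -0.3, 12.4]
opening: 0.0286
gripper_force: 101.2
```

```bash
python3 -m crank '[0,0,0,0.2,-3.5,0,25, 0,0,0,0.4,-7,-0.1,25, 0,0,0,0.7,-10.5,-0.2,25, 0,0,0,0.9,-14,-0.3,25, 0,0,0,1.1,-17.5,-0.3,25, 0,0,0,1.3,-21,-0.3,25, 0,0,0,1.5,-24.5,-0.3,25, 0,0,0,1.8,-28,-0.3,25]' 100
```

```text
time: 23.55
position: [0.531, -0.0484, 0.1338]
tcp_rot: [3.14, 0.0, 1.632]
ft_force: [-1.8, 0.6, 13.2]
opening: 0.0287
gripper_force: 101.4
```

```bash
python3 -m crank '[0,0,0,-0.3,5,0,25, 0,0,0,-0.6,10,0,25, 0,0,0,-0.9,15,0,25, 0,0,0,-1.3,20,0,25, 0,0,0,-1.6,25,0.1,25, 0,0,0,-1.9,30,0.1,25, 0,0,0,-2.2,35,0.1,25, 0,0,0,-2.5,40,0.1,25]' 100
```

```text
time: 24.55
position: [0.5286, -0.0081, 0.134]
tcp_rot: [3.14, 0.0, 1.632]
ft_force: [-1.6, -1.0, 13.9]
opening: 0.0293
gripper_force: 101.3
```

```bash
python3 -m crank '[0,0,0,-0.3,5,0,25, 0,0,0,-0.6,10,0.1,25, 0,0,0,-0.9,15,0.1,25, 0,0,0,-1.3,20,0.2,25, 0,0,0,-1.6,25,0.2,25, 0,0,0,-1.9,30,0.3,25, 0,0,0,-2.2,35,0.3,25, 0,0,0,-2.5,40,0.3,25]' 100
```

```text
time: 25.55
position: [0.5262, 0.0319, 0.1343]
tcp_rot: [3.14, 0.0, 1.632]
ft_force: [-2.3, -0.8, 12.3]
opening: 0.0287
gripper_force: 101.4
```

```bash
python3 -m crank '[0,0,0,-0.3,5,0,25, 0,0,0,-0.6,10,0.1,25, 0,0,0,-0.9,15,0.1,25, 0,0,0,-1.3,20,0.2,25, 0,0,0,-1.6,25,0.2,25, 0,0,0,-1.9,30,0.3,25, 0,0,0,-2.2,35,0.3,25, 0,0,0,-2.5,40,0.3,25]' 100
```

```text
time: 26.55
position: [0.5238, 0.072, 0.1346]
tcp_rot: [3.14, 0.0, 1.632]
ft_force: [-1.3, -1.3, 12.2]
opening: 0.029
gripper_force: 101.3
```

```bash
python3 -m crank '[0,0,0,0,0,10,25, 0,0,0,0,0,30,25, 0,0,0,0,0,55,25, 0,0,0,0,0,80,25, 0,0,-8,0,-30,104,25, 0,0,-18,-2,-70,104,25, 0,0,-28,-5,-112,104,25, 0,0,-38,-7,-155,104,25]' 100
```

```text
time: 27.55
position: [0.5157, -0.0844, 0.238]
tcp_rot: [-3.141, 0.0, 0.964]
ft_force: [0.7, 0.0, -3.1]
opening: 0.0287
gripper_force: 99.4
```

```bash
python3 -m crank '[0,0,-9,-2,-43,0,25, 0,0,-18,-4,-86,0,25, 0,0,-27,-7,-129,0,25, 0,0,-35,-9,-172,0,25, 0,0,-40,-11,-205,0,25, 0,0,-44.1,-12,-234,0,25, 0,0,-44.1,-12,-234,0,25, 0,0,-44.1,-12,-234,0,25]' 100
python3 - <<'E'
from workcell import eyes
import cv2,numpy as np
a=eyes.capture("wrist")[80:330,220:430];b=eyes.capture("scene")[110:220,180:270]
cv2.imwrite("pics/w7.png",np.hstack([cv2.resize(a,(420,500)),cv2.resize(b,(380,500),interpolation=2)]))
E
```

```text
time: 28.55
position: [0.5038, -0.3167, 0.2377]
tcp_rot: [-3.141, 0.0, 0.2]
ft_force: [-0.0, -0.5, -3.8]
opening: 0.029
gripper_force: 99.5
```

View pics/w7.png

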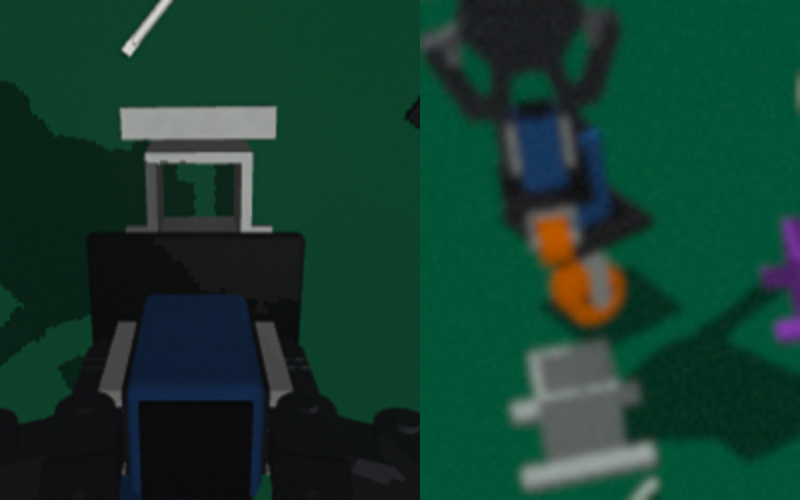

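```bash
python3 -m crank '[0,0,0,1,-0.7,-25,25, 0,0,0,1,-0.7,-50,25, 0,0,0,1,-0.7,-75,25, 0,0,0,1,-0.7,-95,25, 0,0,0,1,-0.7,-110,25, 0,0,0,1,-0.7,-122,25, 0,0,0,1,-0.7,-130,25, 0,0,0,1,-0.7,-138,25]' 100
```

```text
time: 29.65
position: [0.5054, -0.318, 0.0998]
tcp_rot: [3.141, -0.0, 0.2]
ft_force: [-1.1, 0.4, -3.4]
opening: 0.0289
gripper_force: 99.8
```

```bash
python3 -m crank '[0,0,0,0,0,-2,25, 0,0,0,0,0,-4,25, 0,0,0,0,0,-6,25, 0,0,0,0,0,-8,25, 0,0,0,0,0,-10,25, 0,0,0,0,0,-11.5,25, 0,0,0,0,0,-11.5,25, 0,0,0,0,0,-11.5,25]' 100
```

```text
time: 30.65
position: [0.5052, -0.3179, 0.0884]
tcp_rot: [3.142, -0.0, 0.199]
ft_force: [0.2, 0.1, -3.4]
opening: 0.029
gripper_force: 99.8
```

```bash
python3 -m crank '[0,0,0,0,0,-0.4,25, 0,0,0,0,0,-0.8,25, 0,0,0,0,0,-1,25, 0,0,0,0,0,-1,25, 0,0,0,0,0,-1,40, 0,0,0,0,0,-1,60, 0,0,0,0,0,-1,85, 0,0,0,0,0,-1,85]' 60
```

```text
time: 31.65
position: [0.5051, -0.3179, 0.0874]
tcp_rot: [3.142, -0.0, 0.199]
ft_force: [0.5, 0.4, -0.7]
opening: 0.0847
gripper_force: 0.0
```

```bash
python3 -m crank '[0,0,0,0,0,0,85, 0,0,0,0,0,0,85, 0,0,0,0,0,0,85, 0,0,0,0,0,10,85, 0,0,0,0,0,30,85, 0,0,0,0,0,60,85, 0,0,0,0,0,100,85, 0,0,0,0,0,140,85]' 60
python3 - <<'E'
from h import *
s=manip.sense();p=(s['position'],s['tcp_rot']);print(p)
im=eyes.capture("wrist").astype(int)
m=((im[...,0]-im[...,2]>35)&(im[...,0]-im[...,1]>15));m[:150]=0;m[260:]=0;m[:,:260]=0;m[:,380:]=0
y,x=np.nonzero(m);print(x.min(),x.max(),y.min(),y.max(),len(x))
a=eyes.capture("scene")[150:220,190:260].astype(int)
m=(a[...,2]-a[...,1]>60)&(a[...,2]-a[...,0]>60);print(m.sum())
b=np.argwhere((a[...,0]-a[...,2]>30)&(a[...,0]-a[...,1]>20));print(b.min(0)+[150,190],b.max(0)+[150,190])
o=cv2.imread("pics/scene0.png")[150:220,190:260].astype(int);b=np.argwhere((o[...,0]-o[...,2]>30)&(o[...,0]-o[...,1]>20));print(b.min(0)+[150,190],b.max(0)+[150,190])
print(abs(a-o).mean(2)[10:65,5:60].max())
E
```

```text
time: 32.65
position: [0.505, -0.3177, 0.2293]
tcp_rot: [3.141, -0.0, 0.199]
ft_force: [0.2, 0.2, -0.9]
opening: 0.0849
gripper_force: 0.0
(array([ 0.50497305, -0.31774222,  0.22931885]), array([ 3.14138760e+00, -1.65507846e-04,  1.99395115e-01]))
302 333 175 214 582
57
[150 208] [192 224]
[150 208] [192 224]
72.0
```

```bash
python3 -m crank '[0,0,0,0,0,20,85, 0,0,0,0,0,20,85, 0,0,0,0,0,20,85, 0,0,0,0,0,20,85, 0,0,0,0,0,20,85, 0,0,0,0,0,20,85, 0,0,0,0,0,20,85, 0,0,0,0,0,20,85]' 60; python3 -c "
from workcell import ticket;print(ticket.sign_off())"
```

```text
time: 33.75
position: [0.5051, -0.3179, 0.2474]
tcp_rot: [3.142, 0.0, 0.199]
ft_force: [0.7, -0.6, 0.5]
opening: 0.0847
gripper_force: 0.0
the job is handed in; nothing more can be done
None
```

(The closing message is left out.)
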